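# Release a vial drawer's locking stay and open the drawer

## Robot

A 6-joint arm with a two-finger parallel gripper is mounted at the origin on the work surface. World frame = base frame: x ahead of the robot, y to its left, z up, the work surface at z = 0. Lengths are in mm, angles in rad, forces in N, time in s.
With the tool pointing down it reaches from about 400 to 925 mm from the base axis. Payload 12.5 kg.
Tool frame: the origin (TCP) lies at the very end of the fingers, on their centre line; the grasp point (between the pads) lies 19 mm behind it (env.grip_point_offset is the distance from the TCP to the grasp point, in mm); z points along the fingers, y is the direction in which the jaws open and shut (so a half turn about z gives the same grasp; the last joint's range is limited). The gripper opens to 95 mm and grips with 3 to 60 N. Pads are 20 mm wide; open, the fingers measure 119 mm over their backs; the gripper's body (75 mm by 180 mm) begins 59 mm behind the grasp point.
Start: joints at [-1.449, 0.491, 1.559, -0, 1.092, -0.106], TCP at [141.169, -608.866, 214.661] pointing down, gripper open.
Joint ranges: [-3.1, 3.1], [-0.84, 2.19], [0.05, 2.79], [-1.13, 4.28], [0.06, 2.93], [-2.69, 2.69]. Speed limits (rad/s): [2.22, 2.22, 2.79, 3.14, 3.14, 3.14].

## Interface

Orientations are given as [roll, pitch, yaw] about the fixed x, y, z axes, in that order (R = Rz(yaw) Ry(pitch) Rx(roll)).
In Python, from cell import env gives the robot as it stands.
- The arm moves only by the tool drive_tool, never from a script. Its argument "commands" is a list of rows, each an object of numbers: "dx", "dy", "dz": the shift along the world's x, y, z in mm; "yaw": the turn about the world's z in degrees. In form: [{"dx": .., "dy": .., "dz": .., "yaw": ..}, ...]. A call has 1 to 5 rows; each row shifts and turns the commanded pose from where the row before left it; what a row does not reach is not made up. A row lasts 1/12 s, in which the tool goes at most 41.7 mm and 7.16 degrees, less where a joint would pass 70% of its speed; a pose out of reach is approached as far as the arm can. A call with a gripper value outside its range is refused whole. "grip" is the opening, from 0 (shut) to 1 (fully open), set as the call begins (left out, the last holds). The fingers move at their own pace and stop on an object; the grip force is fixed at half the most. Time passes only in rows, so rows that do not move let the fingers close. It gives the time, the measured TCP pose, the force and the opening at its end, in the units of the state.
- env.state(): the state, without advancing time (a new reading comes with each control period).
- env.read_camera(name): name is "scene" or "top"; returns the picture (420x560x3 uint8, red, green, blue); there is no depth.
- env.calibration(name): a dict with "intrinsics" (3x3 intrinsics, pixels), "dist_coeffs" ([k1, k2, p1, p2, k3] as OpenCV has them; the pictures are not rectified), "rvec" (rotation vector, rad) and "tvec" (3), from world to camera coordinates, as OpenCV has them. Camera axes: x right, y down, z forward; pixel columns grow to the right and rows downward; lengths in mm; the calibration is good to about 2 mm. A picture is of the moment at which its call begins. calibration takes no time and is no camera call.
- env.job_done(): hands the job in, once; it reports no verdict.
Trained networks look in the newest picture that a camera, given by its name, has taken for a name from the list of things; names that differ only in an ending like _2 or _b are one class to them, and where a whole thing is asked for, a point or a joint stands for the part that bears it (a point fixed in the world has none). Each returns a list of dicts, best first, with "conf" (0 to 1); they miss things now and then, are a little off and sometimes report something else, mostly with a low value. They report only what shows in the picture. A call takes as long as a camera call.
- env.trace(query, camera): "pixels" (420x560 bool, what is visible of it) and "pixel" ([column, row] in pixels, amid what is visible of it).
- env.place_of(query, camera): "pixel" ([column, row] in pixels: a listed point, or the origin of a listed thing).
The state is a dict: "t": time; "joints": joint angles; "qvel": joint speeds; "tau": joint torques, N m; "eef_pos": TCP position; "tcp_rot": TCP orientation; "ft_force": force on the tool from outside, world axes, zero at the start; "moment": the same for the moment, N m; "opening": opening from 0.0 (shut) to 1.0 (fully open).
Only numpy, scipy, OpenCV 4.12 (cv2) and the standard library are available. Lean on these libraries where they do the work, as an engineer would, in place of code of your own. Each camera call takes 0.05 s, during which the arm holds its last target.

## Task

On the orange-fronted vial chest, take the black tab of the steel stay lying beside the lid hinge and swing the stay well up, past 45 degrees, so that it unlocks the drawer and stays up. Then pull that drawer about 7 cm open by its steel handle and let go. Leave the purple-fronted chest locked and shut and do not knock over or shift the small amber bottle standing to the left of the chests (seen from the robot).

Things in the scene. Friction and masses are not known exactly. Their poses are not given: they have to be found in the camera images.
- orange: The orange-fronted chest: white, 200 deep x 170 wide x 85 mm high, fixed to the table; clear lid on top, hinged along a ledge on the chest's left. Origin: centre of its underside; x from the drawer front to the back, y to its left, z up. The front (15 mm thick) stands 100 to 115 mm out along -x. The stay's pivot (axis along y) is at x 30, y 65, z 100 mm.
- orange_tab (a point): Centre of the pinchable part of the black tab standing up from the front end of the stay: 12 mm thick along y, 26 mm long along x, top 14 mm above this point. The steel bar (12 mm wide) starts 22 mm under it, the chest's ledge 42 mm under it. Axes as the chest's while the stay is flat, then turning with it. The stay's pivot lies 110 mm along +x and 27 mm along -z.
- orange_stay (a joint): Angle of the orange chest's stay (rad): 0 = lying flat, its nose hanging in front of the drawer front and locking it; grows as the front end swings up and back; stop at 1.4. The pivot is stiff (about 2 N of lift at the tab) and the stay remains where it is left.
- orange_handle (a point): Middle of the steel bow handle on the orange drawer's front: a horizontal round bar 10 mm thick and 90 mm long along y, its centre 45 mm out from the face, 60 mm above the table and 25 mm under the chest's top. Axes: x into the chest, y to the chest's left, z up; the drawer slides out along -x.
- orange_drawer (a joint): Opening of the orange drawer (m): 0 = shut, stop at 0.11. It slides with about 2 N and stays where it is left; it is barred by the stay until that is lifted about 10 degrees.
- purple_stay (a joint): The same stay on the purple-fronted chest, an otherwise identical chest beside the orange one: 0 = flat, locked. To be left alone.
- purple_drawer (a joint): Opening of the purple drawer (m): 0 = shut. To be left alone.
- amber_bottle: Loose amber glass bottle, 44 mm across and 110 mm high, standing upright on the table to the left of the chests; origin at the centre of its underside. A bystander.

How it is judged (in metres and radians):
On the way, in this order (a step that is already met when the one before it is completed fails the run):
1. the orange chest's stay is swung up past 45 degrees while its drawer is still shut (value of joint orange_stay above 0.78 rad and value of joint orange_drawer below 0.02 m), for 0.2 s.
2. the orange drawer is pulled at least 5 cm open (value of joint orange_drawer above 0.05 m), for 0.2 s.
At the end, for the whole second after the job is handed in: The orange chest's stay stands more than 45 degrees up and its drawer is open by at least 50 mm, both at rest; the purple chest's stay is down (under 0.1 rad) and its drawer shut (under 10 mm); the amber bottle stands upright within 30 mm of where it was (value of joint orange_stay above 0.78 rad and value of joint orange_drawer above 0.05 m and velocity of joint orange_drawer between -0.01 and 0.01 m/s and velocity of joint orange_stay between -0.05 and 0.05 rad/s and value of joint purple_stay below 0.1 rad and value of joint purple_drawer below 0.01 m and angle between amber_bottle's own z axis and vertical below 0.2 rad and distance of amber_bottle from where it was at the start of the episode below 0.03 m); the robot touches nothing.
It fails at once if the purple chest's stay is lifted or its drawer opened (value of joint purple_stay above 0.15 rad or value of joint purple_drawer above 0.015 m).
It fails at once if the amber bottle is knocked over (angle between amber_bottle's own z axis and vertical above 0.6 rad).
It also fails if it takes over 48 s, if anything falls off the work surface, if the arm or the gripper's body presses on something with over 40 N, if the wrist force passes 120 N, or if a joint passes its speed limit or range.

## Working session

There is one attempt and no reset: what is moved stays moved. The work goes in short steps, Python scripts to look and compute and a tool call to move; the robot and the scene stay as the last step left them, time stands still between calls to the robot, and variables do not carry over. Pictures are saved under pics/ and viewed, and the job is handed in when it is done.

Besides the shell and the picture viewer there is one more tool, called as name(argument=value, ...) on one line, values as JSON. drive_tool: Moves the arm, as the interface text tells. Its arguments: {"type":"object","properties":{"commands":{"type":"array"},"grip":{"type":"number"}},"required":["commands"]}

```bash
mkdir -p pics; ls
cat > h.py <<'E'
from cell import env
import numpy as np, cv2
def save(n,f):
    im=env.read_camera(n); cv2.imwrite('pics/'+f,im[:,:,::-1]); return im
def cal(n):
    c=env.calibration(n); return [np.array(c[k],float) for k in("intrinsics","dist_coeffs","rvec","tvec")]
def ray(n,p):
    K,d,r,t=cal(n); R=cv2.Rodrigues(r)[0]
    u=cv2.undistortPoints(np.array([[p]],float),K,d)[0,0]
    v=R.T@np.array([u[0],u[1],1]); return (-R.T@t.reshape(3)), v/np.linalg.norm(v)
def tri(pa,pb,a="scene",b="top"):
    o1,d1=ray(a,pa);o2,d2=ray(b,pb)
    s=np.linalg.lstsq(np.c_[d1,-d2],o2-o1,rcond=None)[0]
    p,q=o1+s[0]*d1,o2+s[1]*d2
    return (p+q)/2,np.linalg.norm(p-q)
def proj(n,P):
    K,d,r,t=cal(n); return cv2.projectPoints(np.array(P,float).reshape(-1,1,3),r,t,K,d)[0][:,0]
E
python3 - <<'E'
from h import *
save("scene","s0.png");save("top","t0.png")
for q in ["orange","orange_tab","orange_handle","amber_bottle","purple_stay"]:
    px={}
    for n in("scene","top"):
        r=env.place_of(q,n); print(q,n,[(np.round(x["pixel"],1).tolist(),round(x["conf"],2)) for x in r[:3]])
        if r: px[n]=r[0]["pixel"]
    if len(px)==2: print(tri(px["scene"],px["top"]))
print(env.state())
E
```

```text
pics
orange scene [([212.1, 321.3], 0.75)]
orange top [([381.8, 181.4], 0.76), ([180.5, 252.6], 0.16)]
(array([ 692.64407754, -165.93958303,   -9.6514672 ]), np.float64(3.9476098338412355))
orange_tab scene [([210.4, 246.8], 0.67)]
orange_tab top [([363.7, 200.3], 0.81)]
(array([623.44295387, -89.71149293, 116.69256459]), np.float64(7.4683582875339605))
orange_handle scene [([155.8, 266.0], 0.6)]
orange_handle top [([390.5, 238.5], 0.82)]
(array([ 528.26674864, -168.32803779,   51.68614382]), np.float64(2.6073825489573994))
amber_bottle scene [([298.5, 156.8], 0.82)]
amber_bottle top [([181.5, 255.4], 0.81)]
(array([5.07043286e+02, 3.92611289e+02, 7.55933807e-03]), np.float64(6.5709451408339765))Traceback (most recent call last):
  File "<stdin>", line 6, in <module>
ValueError: it knows: amber_bottle, orange, orange_handle, orange_tab
```

View pics/s0.png

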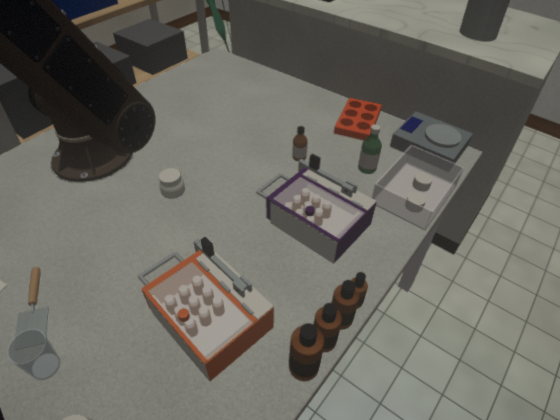

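View pics/t0.png

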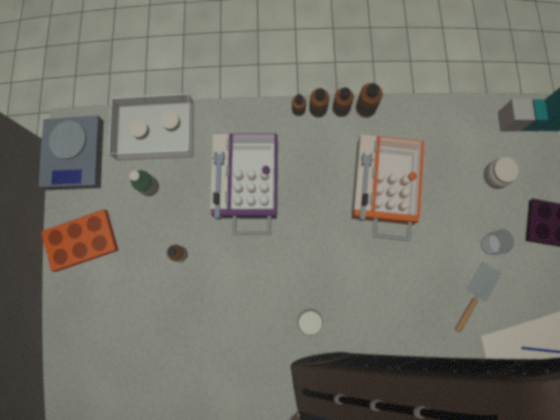

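The orange chest is at the lower left of the scene view, with its tab near (208,247) and its handle bar near (158,268). In the top view the tab is near (364,200) and the bar near (392,238). I'll zoom in and fit the chest pose.

Run:
```python
import cv2
s=cv2.imread('pics/s0.png')[225:375,125:285];t=cv2.imread('pics/t0.png')[125:250,340:440]
cv2.imwrite('pics/s0z.png',cv2.resize(s,None,fx=4,fy=4,interpolation=2));cv2.imwrite('pics/t0z.png',cv2.resize(t,None,fx=4.8,fy=4.8,interpolation=2))
```

```text
(no output)
```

View pics/s0z.png

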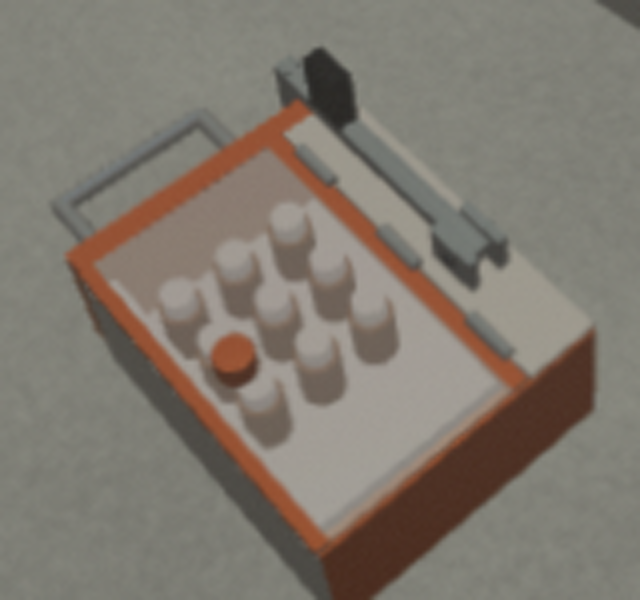

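View pics/t0z.png

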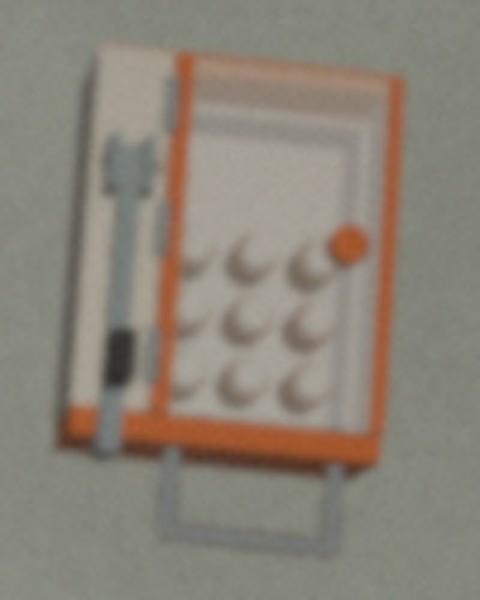

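Run:
```python
from h import *
from scipy.optimize import least_squares
S=lambda u,v:(125+u/4,225+v/4); T=lambda u,v:(340+u/4.8,125+v/4.8)
obs=[("scene",(100,85,85),S(595,328)),("scene",(100,-85,85),S(322,550)),("scene",(-115,-85,85),S(70,258)),("scene",(-160,42,60),S(203,115)),("scene",(-160,-42,60),S(60,205)),("scene",(-80,65,127),S(330,88)),
("top",(100,85,85),T(98,45)),("top",(100,-85,85),T(404,76)),("top",(-115,-85,85),T(380,460)),("top",(-115,85,85),T(65,435)),("top",(-160,42,60),T(165,537)),("top",(-160,-42,60),T(335,547)),("top",(-80,65,127),T(119,358))]
def W(p,m): c,s=np.cos(p[3]),np.sin(p[3]);return [p[0]+c*m[0]-s*m[1],p[1]+s*m[0]+c*m[1],p[2]+m[2]]
f=lambda p:np.concatenate([proj(n,[W(p,m)])[0]-np.array(q) for n,m,q in obs])
for sub in(("scene","top"),("top",),("scene",)):
    o=obs; obs=[x for x in o if x[0] in sub]
    r=least_squares(f,[650,-165,0,0],loss="soft_l1",x_scale=[10,10,10,.1]);p=r.x
    print(sub,p.round(3)); print(f(p).reshape(-1,2).round(1).tolist()); obs=o
    for n,m in(("tab",(-80,65,127)),("handle",(-160,0,60)),("pivot",(30,65,100))): print(n,np.round(W(p,m),1))
# independent triangulation
print(tri(S(330,88),T(119,358)), tri(S(203,115),T(165,537)),tri(S(60,205),T(335,547)))
st=env.state();print(st["t"],st["eef_pos"],st["tcp_rot"],st["opening"],st["ft_force"])
```

```text
('scene', 'top') [ 6.93409e+02 -1.70573e+02 -6.59500e+00 -1.10000e-01]
[[-1.1, -1.1], [-0.4, 2.2], [-3.5, 1.9], [2.9, -1.7], [7.4, -2.9], [-2.4, 0.6], [-1.0, 0.8], [-1.4, -0.3], [1.0, -0.2], [1.4, 0.0], [-5.2, -1.5], [-8.8, -1.2], [0.9, 0.4]]
tab [621.  -97.2 120.4]
handle [ 534.4 -153.    53.4]
pivot [ 730.4 -109.3   93.4]
('top',) [ 6.89666e+02 -1.68867e+02  1.05030e+01 -1.18000e-01]
[[-0.4, 0.0], [-0.1, -0.4], [1.7, 0.7], [1.2, 0.2], [-5.3, -0.9], [-8.5, -0.3], [1.0, 0.5]]
tab [617.9 -94.9 137.5]
handle [ 530.8 -150.    70.5]
pivot [ 727.1 -107.9  110.5]
('scene',) [ 6.90310e+02 -1.66162e+02 -1.46580e+01 -1.12000e-01]
[[-0.9, -1.2], [0.6, 1.2], [-1.8, 1.7], [4.1, -1.4], [8.9, -2.8], [-1.5, 1.0]]
tab [618.  -92.7 112.3]
handle [ 531.3 -148.4   45.3]
pivot [ 727.4 -104.9   85.3]
(array([623.04049929, -93.91119146, 120.37827617]), np.float64(2.627079678118535)) (array([ 536.3000455 , -121.80331008,   54.76494556]), np.float64(6.544315611640477)) (array([ 526.53709796, -214.03896613,   60.22746111]), np.float64(5.360743789229378))
0.5 [ 141.16347766 -608.86216221  214.64589521] [3.14152484e+00 6.48238593e-06 2.27812719e-01] 1.0016714258295472 [-0.82789097 -0.02890382 -0.11771564]
```

Run:
```python
from h import *
from scipy.optimize import least_squares
S=lambda u,v:(125+u/4,225+v/4); T=lambda u,v:(340+u/4.8,125+v/4.8)
obs=[("scene",(100,85,85),S(595,328)),("scene",(100,-85,85),S(322,550)),("scene",(-115,-85,85),S(70,258)),("scene",(-160,42,60,1),S(203,115)),("scene",(-160,-42,60,1),S(60,205)),("scene",(-80,65,127),S(330,88)),
("top",(100,85,85),T(98,45)),("top",(100,-85,85),T(404,76)),("top",(-115,-85,85),T(380,460)),("top",(-115,85,85),T(65,435)),("top",(-160,42,60,1),T(165,537)),("top",(-160,-42,60,1),T(335,547)),("top",(-80,65,127),T(119,358))]
fz=1
def W(p,m):
    c,s=np.cos(p[3]),np.sin(p[3]);y=m[1]+(p[4] if len(m)>3 else 0);return [p[0]+c*m[0]-s*y,p[1]+s*m[0]+c*y,fz*p[2]+m[2]]
f=lambda p:np.concatenate([proj(n,[W(p,m)])[0]-np.array(q) for n,m,q in obs])
for fz in(1,0):
    r=least_squares(f,[650,-165,0,0,0],x_scale=[10,10,10,.1,10]);p=r.x
    print(p.round(3)); print(f(p).reshape(-1,2).round(1).tolist())
    for n,m in(("tab",(-80,65,127)),("handle",(-160,0,60,1)),("pivot",(30,65,100))): print(n,np.round(W(p,m),1))
```

```text
[ 6.93997e+02 -1.68378e+02 -4.39200e+00 -1.32000e-01 -2.07110e+01]
[[-0.3, -1.0], [-1.0, 1.0], [-2.1, -0.5], [-2.4, 1.6], [1.0, 0.3], [-0.5, -0.7], [-0.8, -0.2], [-1.3, 0.0], [-0.6, 0.1], [-0.3, -1.1], [0.7, -1.5], [-3.0, -0.5], [-0.5, -0.5]]
tab [623.2 -93.4 122.6]
handle [ 532.7 -167.9   55.6]
pivot [ 732.3 -107.9   95.6]
[ 6.948360e+02 -1.688390e+02  3.355033e+03 -1.320000e-01 -2.051000e+01]
[[-0.1, -1.8], [-1.2, 0.5], [-2.5, -1.4], [-2.6, 0.7], [0.7, -0.6], [-0.6, -1.7], [-0.5, -1.0], [-0.7, -0.7], [-0.1, -0.4], [0.1, -1.7], [1.0, -2.0], [-2.6, -1.0], [-0.1, -1.2]]
tab [624.1 -93.9 127. ]
handle [ 533.5 -168.2   60. ]
pivot [ 733.1 -108.3  100. ]
```

Both fits agree: tab ≈ (623, -93, 125), handle ≈ (533, -168, 58), chest yaw ≈ -0.13 rad. The handle sits about 20 mm to the chest's right. I'll move over the tab at a safe height and look again there.

drive_tool(commands=[{"dx":20,"dy":21,"dz":5,"yaw":-3},{"dx":20,"dy":21,"dz":5,"yaw":-3},{"dx":20,"dy":21,"dz":5,"yaw":-3},{"dx":20,"dy":21,"dz":0,"yaw":-3},{"dx":20,"dy":21,"dz":0,"yaw":-3}], grip=0.5)

```text
t: 0.92
eef_pos: [241.9, -502.9, 230.0]
tcp_rot: [3.141, -0.0, -0.037]
ft_force: [1.1, -0.5, 0.7]
opening: 0.705
```

drive_tool(commands=[{"dx":20,"dy":21,"yaw":-3},{"dx":20,"dy":21,"yaw":-2.5},{"dx":20,"dy":21},{"dx":20,"dy":21},{"dx":20,"dy":21}])

```text
invalid input
```

drive_tool(commands=[{"dx":20,"dy":21},{"dx":20,"dy":21},{"dx":20,"dy":21},{"dx":20,"dy":21},{"dx":20,"dy":21}])

```text
invalid input
```

drive_tool(commands=[{"dx":20,"dy":21},{"dx":20,"dy":21},{"dx":20,"dy":21},{"dx":20,"dy":21},{"dx":20,"dy":21}])

```text
invalid input
```

drive_tool(commands=[{"dx":20,"dy":21,"dz":0,"yaw":-3},{"dx":20,"dy":21,"dz":0,"yaw":-2.5},{"dx":20,"dy":21,"dz":0,"yaw":0},{"dx":20,"dy":21,"dz":0,"yaw":0},{"dx":20,"dy":21,"dz":0,"yaw":0}])

```text
t: 1.33
eef_pos: [342.0, -397.7, 229.8]
tcp_rot: [3.141, -0.0, -0.13]
ft_force: [-0.1, 0.0, 0.3]
opening: 0.501
```

drive_tool(commands=[{"dx":20,"dy":21,"dz":0,"yaw":0},{"dx":20,"dy":21,"dz":0,"yaw":0},{"dx":20,"dy":21,"dz":0,"yaw":0},{"dx":20,"dy":21,"dz":0,"yaw":0},{"dx":20,"dy":21,"dz":0,"yaw":0}])

```text
t: 1.75
eef_pos: [442.0, -292.7, 229.8]
tcp_rot: [3.141, -0.0, -0.13]
ft_force: [0.2, -0.4, 1.1]
opening: 0.499
```

drive_tool(commands=[{"dx":20,"dy":21,"dz":0,"yaw":0},{"dx":20,"dy":21,"dz":0,"yaw":0},{"dx":20,"dy":21,"dz":0,"yaw":0},{"dx":20,"dy":21,"dz":0,"yaw":0},{"dx":10,"dy":13,"dz":0,"yaw":0}])

```text
t: 2.17
eef_pos: [532.8, -194.9, 229.7]
tcp_rot: [-3.142, -0.001, -0.129]
ft_force: [-0.3, -1.0, -0.5]
opening: 0.498
```

drive_tool(commands=[{"dx":20,"dy":22,"dz":0,"yaw":0},{"dx":20,"dy":22,"dz":0,"yaw":0},{"dx":20,"dy":22,"dz":0,"yaw":0},{"dx":20,"dy":22,"dz":0,"yaw":0},{"dx":10,"dy":14,"dz":0,"yaw":0}])

```text
t: 2.58
eef_pos: [622.8, -92.8, 229.5]
tcp_rot: [-3.141, -0.0, -0.129]
ft_force: [-0.3, -0.5, -0.4]
opening: 0.501
```

drive_tool(commands=[{"dx":0,"dy":0,"dz":-20,"yaw":0},{"dx":0,"dy":0,"dz":-20,"yaw":0},{"dx":0,"dy":0,"dz":-20,"yaw":0},{"dx":0,"dy":0,"dz":-20,"yaw":0},{"dx":0,"dy":0,"dz":0,"yaw":0}])

```text
t: 3.0
eef_pos: [619.6, -94.4, 146.1]
tcp_rot: [-3.141, 0.006, -0.13]
ft_force: [0.5, 0.4, 0.3]
opening: 0.498
```

Run:
```python
from h import *
a=save("scene","s1.png");b=save("top","t1.png")
print(env.state()["eef_pos"])
for n,im in(("scene",a),("top",b)):
    p=proj(n,[env.state()["eef_pos"],[623.5,-93.5,125]]);print(n,p.round(1))
z=[cv2.resize(im[int(v)-75:int(v)+75,int(u)-70:int(u)+70],(560,600),interpolation=2) for im,(u,v) in((a,(210,247)),(b,(375,195)))]
cv2.imwrite('pics/z1.png',cv2.resize(np.hstack(z),(800,430))[:,:,::-1])
```

```text
[621.21433742 -94.86259484 149.74386139]
scene [[204.3 237.9]
 [206.9 245.7]]
top [[366.4 197.9]
 [364.4 198.8]]
```

View pics/z1.png

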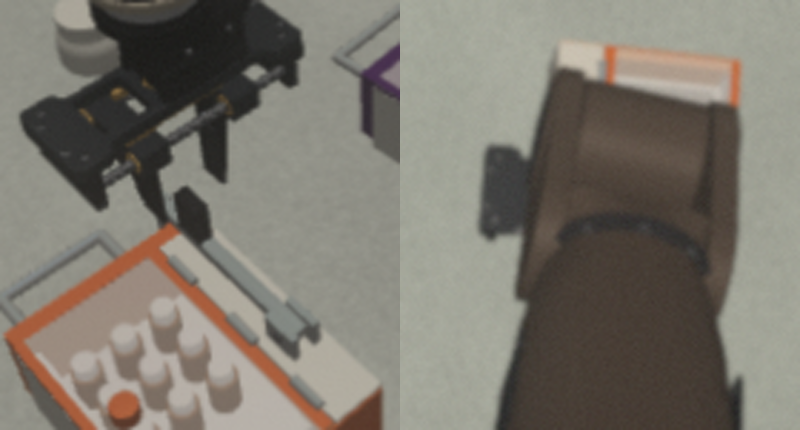

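The scene view has the fingertips either side of the tab, with their midpoint about at the tab. In the top view the arm hides it. I'll go down and grip.

drive_tool(commands=[{"dx":2,"dy":1,"dz":-15,"yaw":0},{"dx":0,"dy":0,"dz":-15,"yaw":0},{"dx":0,"dy":0,"dz":-9,"yaw":0},{"dx":0,"dy":0,"dz":0,"yaw":0},{"dx":0,"dy":0,"dz":0,"yaw":0}])

```text
t: 3.52
eef_pos: [623.5, -94.0, 111.4]
tcp_rot: [3.141, -0.001, -0.13]
ft_force: [0.9, 0.9, 0.2]
opening: 0.5
```

drive_tool(commands=[{"dx":0,"dy":0,"dz":0,"yaw":0},{"dx":0,"dy":0,"dz":0,"yaw":0},{"dx":0,"dy":0,"dz":0,"yaw":0},{"dx":0,"dy":0,"dz":0,"yaw":0},{"dx":0,"dy":0,"dz":0,"yaw":0}], grip=0)

```text
t: 3.93
eef_pos: [623.3, -93.9, 111.0]
tcp_rot: [3.141, -0.0, -0.13]
ft_force: [-0.5, 0.8, 0.7]
opening: 0.205
```

drive_tool(commands=[{"dx":0,"dy":0,"dz":0,"yaw":0},{"dx":0,"dy":0,"dz":0,"yaw":0},{"dx":0,"dy":0,"dz":0,"yaw":0},{"dx":0,"dy":0,"dz":0,"yaw":0},{"dx":0,"dy":0,"dz":0,"yaw":0}])

```text
t: 4.35
eef_pos: [623.2, -94.1, 110.8]
tcp_rot: [3.141, -0.0, -0.13]
ft_force: [-2.0, -3.8, 2.8]
opening: 0.124
```

Run:
```python
import numpy as np
R=114;f=np.radians(15.3+np.arange(0,69,3));x=-R*np.cos(f);z=R*np.sin(f)
for i,(a,b) in enumerate(zip(np.diff(x),np.diff(z))):print(i,round(a*.9915,1),round(-a*.13,1),round(b,1))
```

```text
0 1.7 -0.2 5.7
1 2.0 -0.3 5.6
2 2.3 -0.3 5.5
3 2.6 -0.3 5.4
4 2.9 -0.4 5.2
5 3.1 -0.4 5.1
6 3.4 -0.4 4.9
7 3.6 -0.5 4.7
8 3.9 -0.5 4.5
9 4.1 -0.5 4.3
10 4.3 -0.6 4.1
11 4.5 -0.6 3.9
12 4.7 -0.6 3.6
13 4.9 -0.6 3.4
14 5.1 -0.7 3.1
15 5.2 -0.7 2.8
16 5.4 -0.7 2.5
17 5.5 -0.7 2.3
18 5.6 -0.7 2.0
19 5.7 -0.7 1.7
20 5.8 -0.8 1.4
21 5.8 -0.8 1.1
```

drive_tool(commands=[{"dx":1.7,"dy":-0.2,"dz":5.7,"yaw":0},{"dx":2,"dy":-0.3,"dz":5.6,"yaw":0},{"dx":2.3,"dy":-0.3,"dz":5.5,"yaw":0},{"dx":2.6,"dy":-0.3,"dz":5.4,"yaw":0},{"dx":2.9,"dy":-0.4,"dz":5.2,"yaw":0}])

```text
t: 4.77
eef_pos: [634.6, -95.6, 138.4]
tcp_rot: [3.141, 0.001, -0.13]
ft_force: [-0.5, -5.6, -7.8]
opening: 0.126
```

drive_tool(commands=[{"dx":3.1,"dy":-0.4,"dz":5.1,"yaw":0},{"dx":3.4,"dy":-0.4,"dz":4.9,"yaw":0},{"dx":3.6,"dy":-0.5,"dz":4.7,"yaw":0},{"dx":0,"dy":0,"dz":0,"yaw":0},{"dx":0,"dy":0,"dz":0,"yaw":0}])

```text
t: 5.18
eef_pos: [645.2, -97.1, 153.6]
tcp_rot: [3.141, -0.001, -0.13]
ft_force: [-1.1, -5.7, -0.7]
opening: 0.124
```

Run:
```python
from h import *
a=save("scene","s2.png");s=env.state();print(s["eef_pos"],s["opening"],s["ft_force"],s["moment"])
cv2.imwrite('pics/z2.png',cv2.resize(a[150:330,130:310],(600,600),interpolation=2)[:,:,::-1])
```

```text
[645.20101675 -97.0543437  153.68240332] 0.1257582348098913 [-0.77285294 -5.65517016 -0.49744295] [-0.90400684  0.25903565 -0.25269694]
```

View pics/z2.png

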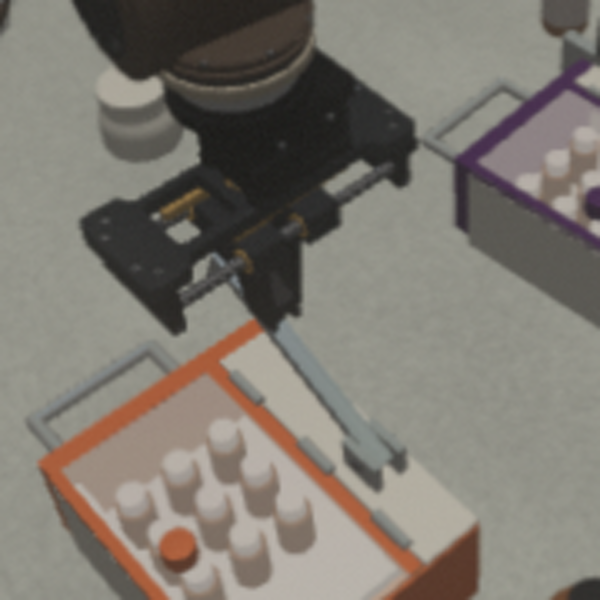

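The stay is rising with the tab held between the fingers at about zoom (270,280), and the forces are small. I'll carry on along the arc.

drive_tool(commands=[{"dx":3.9,"dy":-0.5,"dz":4.5,"yaw":0},{"dx":4.1,"dy":-0.5,"dz":4.3,"yaw":0},{"dx":4.3,"dy":-0.6,"dz":4.1,"yaw":0},{"dx":4.5,"dy":-0.6,"dz":3.9,"yaw":0},{"dx":4.7,"dy":-0.6,"dz":3.6,"yaw":0}])

```text
t: 5.65
eef_pos: [665.8, -99.8, 173.3]
tcp_rot: [3.141, 0.002, -0.13]
ft_force: [-3.0, -5.9, -6.9]
opening: 0.124
```

drive_tool(commands=[{"dx":4.9,"dy":-0.6,"dz":3.4,"yaw":0},{"dx":5.1,"dy":-0.7,"dz":3.1,"yaw":0},{"dx":5.2,"dy":-0.7,"dz":2.8,"yaw":0},{"dx":5.4,"dy":-0.7,"dz":2.5,"yaw":0},{"dx":5.5,"dy":-0.7,"dz":2.3,"yaw":0}])

```text
t: 6.07
eef_pos: [691.7, -103.3, 187.5]
tcp_rot: [3.141, 0.003, -0.13]
ft_force: [-4.3, -5.1, -4.3]
opening: 0.125
```

drive_tool(commands=[{"dx":5.6,"dy":-0.7,"dz":2,"yaw":0},{"dx":5.7,"dy":-0.7,"dz":1.7,"yaw":0},{"dx":5.8,"dy":-0.8,"dz":1.4,"yaw":0},{"dx":0,"dy":0,"dz":0,"yaw":0},{"dx":0,"dy":0,"dz":0,"yaw":0}])

```text
t: 6.48
eef_pos: [709.5, -105.8, 193.0]
tcp_rot: [3.14, 0.0, -0.13]
ft_force: [-0.7, -6.9, -3.2]
opening: 0.125
```

Run:
```python
from h import *
a=save("scene","s3.png");s=env.state();print(s["eef_pos"],s["opening"],s["ft_force"],s["moment"])
cv2.imwrite('pics/z3.png',cv2.resize(a[150:330,130:310],(600,600),interpolation=2)[:,:,::-1])
```

```text
[ 709.44553261 -105.76065283  192.95979   ] 0.12662381073912027 [-0.92330773 -7.07704408 -2.28156168] [-1.03441668  0.50062199 -0.039749  ]
```

View pics/z3.png

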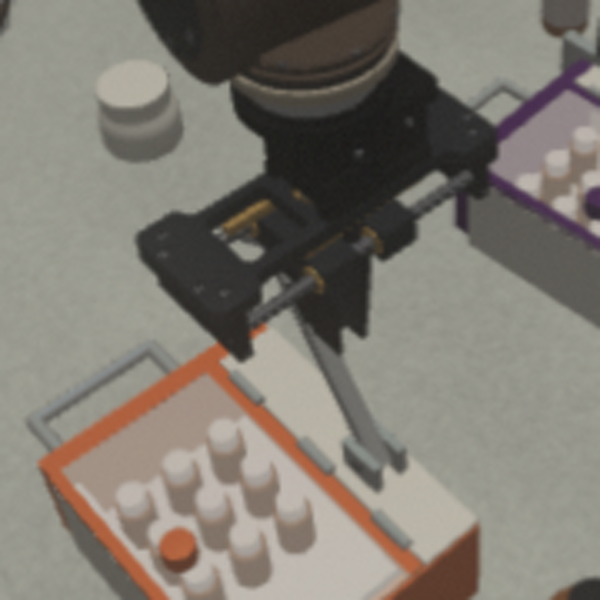

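The stay stands at about 62° by arm kinematics. I'll release it and go straight up.

drive_tool(commands=[{"dx":0,"dy":0,"dz":0,"yaw":0},{"dx":0,"dy":0,"dz":0,"yaw":0},{"dx":0,"dy":0,"dz":0,"yaw":0},{"dx":0,"dy":0,"dz":0,"yaw":0},{"dx":0,"dy":0,"dz":0,"yaw":0}], grip=0.5)

```text
t: 6.95
eef_pos: [709.6, -104.7, 192.7]
tcp_rot: [-3.142, -0.0, -0.13]
ft_force: [0.2, -0.1, 0.4]
opening: 0.414
```

drive_tool(commands=[{"dx":0,"dy":0,"dz":15,"yaw":0},{"dx":0,"dy":0,"dz":20,"yaw":0},{"dx":0,"dy":0,"dz":25,"yaw":0},{"dx":0,"dy":0,"dz":25,"yaw":0},{"dx":0,"dy":0,"dz":20,"yaw":0}])

```text
t: 7.37
eef_pos: [709.6, -104.9, 299.5]
tcp_rot: [3.142, -0.001, -0.13]
ft_force: [-0.2, -0.3, -0.1]
opening: 0.502
```

Run:
```python
from h import *
a=save("scene","s4.png");s=env.state();print(s["t"],s["eef_pos"],s["opening"],s["ft_force"])
cv2.imwrite('pics/z4.png',cv2.resize(a[130:330,110:310],(600,600),interpolation=2)[:,:,::-1])
```

```text
7.4167 [ 710.50681321 -105.08502394  303.70050887] 0.49927664066718935 [-4.54740374e-01  1.89192899e-03  2.58604672e+00]
```

View pics/z4.png

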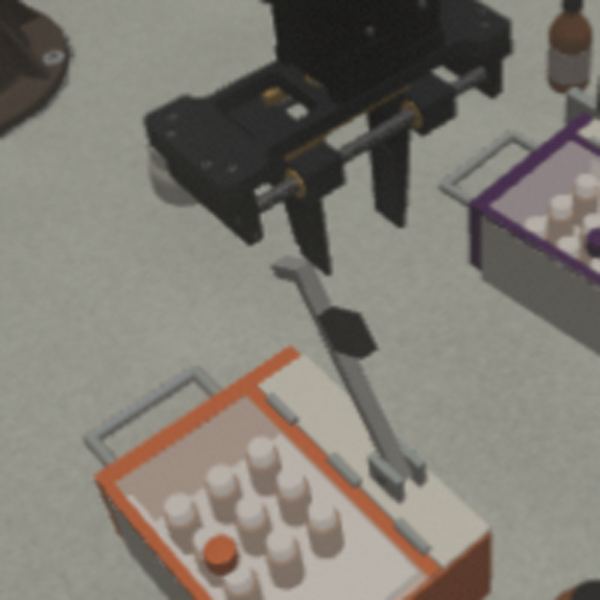

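The stay stays up by itself, with the tab at zoom (348,332). Next I'll move over the handle and turn 90°.

drive_tool(commands=[{"dx":-12,"dy":-4.2,"dz":0,"yaw":6},{"dx":-12,"dy":-4.2,"dz":0,"yaw":6},{"dx":-12,"dy":-4.2,"dz":0,"yaw":6},{"dx":-12,"dy":-4.2,"dz":0,"yaw":6},{"dx":-12,"dy":-4.2,"dz":0,"yaw":6}])

```text
t: 7.83
eef_pos: [648.9, -126.0, 297.3]
tcp_rot: [3.142, -0.0, 0.399]
ft_force: [0.0, -0.1, 0.7]
opening: 0.499
```

drive_tool(commands=[{"dx":-12,"dy":-4.2,"dz":0,"yaw":6},{"dx":-12,"dy":-4.2,"dz":0,"yaw":6},{"dx":-12,"dy":-4.2,"dz":0,"yaw":6},{"dx":-12,"dy":-4.2,"dz":0,"yaw":6},{"dx":-12,"dy":-4.2,"dz":0,"yaw":6}])

```text
t: 8.25
eef_pos: [588.9, -147.1, 297.4]
tcp_rot: [3.141, -0.0, 0.923]
ft_force: [0.4, -0.2, 0.3]
opening: 0.503
```

drive_tool(commands=[{"dx":-12,"dy":-4.2,"dz":0,"yaw":6},{"dx":-12,"dy":-4.2,"dz":0,"yaw":6},{"dx":-12,"dy":-4.2,"dz":0,"yaw":6},{"dx":-12,"dy":-4.2,"dz":0,"yaw":6},{"dx":-10,"dy":-4.2,"dz":0,"yaw":6}])

```text
t: 8.67
eef_pos: [530.7, -168.1, 297.4]
tcp_rot: [3.141, -0.0, 1.446]
ft_force: [-0.1, -0.4, 0.9]
opening: 0.499
```

drive_tool(commands=[{"dx":0,"dy":0,"dz":-40,"yaw":0},{"dx":0,"dy":0,"dz":-40,"yaw":0},{"dx":0,"dy":0,"dz":-40,"yaw":0},{"dx":0,"dy":0,"dz":-40,"yaw":0},{"dx":0,"dy":0,"dz":-20,"yaw":0}], grip=0.45)

```text
t: 9.08
eef_pos: [529.9, -167.3, 113.5]
tcp_rot: [-3.138, -0.001, 1.441]
ft_force: [0.0, -0.4, -0.4]
opening: 0.449
```

drive_tool(commands=[{"dx":0,"dy":0,"dz":-5,"yaw":0},{"dx":0,"dy":0,"dz":0,"yaw":0}])

```text
t: 9.25
eef_pos: [531.2, -167.9, 111.5]
tcp_rot: [-3.14, -0.001, 1.441]
ft_force: [-0.5, -0.3, 1.3]
opening: 0.449
```

Run:
```python
from h import *
a=save("scene","s5.png");s=env.state();print(s["t"],s["eef_pos"],s["tcp_rot"],s["opening"],s["joints"])
print(proj("scene",[s["eef_pos"],[533,-168,60],[533,-168,119]]))
cv2.imwrite('pics/z5.png',cv2.resize(a[170:320,80:230],(600,600),interpolation=2)[:,:,::-1])
```

```text
9.3 [ 531.86320662 -168.13881583  112.90912313] [3.14126554e+00 3.21912996e-05 1.44093070e+00] 0.4531645199131654 [-4.24639246e-01  5.22505442e-01  1.83112488e+00  9.06347722e-05
  7.87639979e-01 -2.94837555e-01]
[[151.71067538 249.38952176]
 [157.14842927 264.65483871]
 [151.50288505 247.7990813 ]]
```

View pics/z5.png

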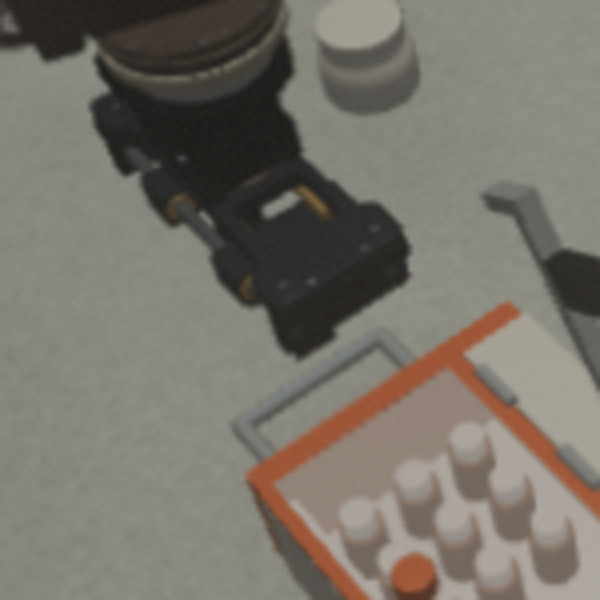

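The projected TCP (zoom (287,318)) lands just behind the gripper body, as expected, and the body clears the stay and front. I'll lower over the bar while watching the force.

drive_tool(commands=[{"dx":0,"dy":0,"dz":-15,"yaw":0},{"dx":0,"dy":0,"dz":-15,"yaw":0},{"dx":0,"dy":0,"dz":-10,"yaw":0},{"dx":0,"dy":0,"dz":0,"yaw":0}])

```text
t: 9.63
eef_pos: [531.5, -168.0, 72.3]
tcp_rot: [-3.142, -0.0, 1.441]
ft_force: [-0.3, -0.4, -0.2]
opening: 0.453
```

drive_tool(commands=[{"dx":0,"dy":0,"dz":-10,"yaw":0},{"dx":0,"dy":0,"dz":-10,"yaw":0},{"dx":0,"dy":0,"dz":-10,"yaw":0},{"dx":0,"dy":0,"dz":-3,"yaw":0},{"dx":0,"dy":0,"dz":0,"yaw":0}])

```text
t: 10.05
eef_pos: [531.1, -167.9, 38.3]
tcp_rot: [-3.14, -0.0, 1.441]
ft_force: [-0.2, -0.4, -0.7]
opening: 0.452
```

drive_tool(commands=[{"dx":0,"dy":0,"dz":0,"yaw":0},{"dx":0,"dy":0,"dz":0,"yaw":0},{"dx":0,"dy":0,"dz":0,"yaw":0},{"dx":0,"dy":0,"dz":0,"yaw":0},{"dx":0,"dy":0,"dz":0,"yaw":0}], grip=0)

```text
t: 10.47
eef_pos: [531.5, -168.1, 39.6]
tcp_rot: [3.141, 0.0, 1.441]
ft_force: [0.6, -0.0, 0.1]
opening: 0.155
```

drive_tool(commands=[{"dx":0,"dy":0,"dz":0,"yaw":0},{"dx":0,"dy":0,"dz":0,"yaw":0},{"dx":0,"dy":0,"dz":0,"yaw":0},{"dx":0,"dy":0,"dz":0,"yaw":0},{"dx":0,"dy":0,"dz":0,"yaw":0}])

```text
t: 10.88
eef_pos: [531.6, -168.1, 39.6]
tcp_rot: [3.141, 0.0, 1.441]
ft_force: [0.3, 0.2, 3.6]
opening: 0.097
```

The opening is 9.2 mm, so the 10 mm bar is gripped. I'll pull along the chest's -x.

drive_tool(commands=[{"dx":-4,"dy":0.5,"dz":0,"yaw":0},{"dx":-6,"dy":0.8,"dz":0,"yaw":0},{"dx":-6,"dy":0.8,"dz":0,"yaw":0},{"dx":-6,"dy":0.8,"dz":0,"yaw":0},{"dx":-6,"dy":0.8,"dz":0,"yaw":0}])

```text
t: 11.3
eef_pos: [502.8, -164.2, 39.5]
tcp_rot: [3.141, -0.0, 1.441]
ft_force: [2.1, 1.9, 5.0]
opening: 0.098
```

drive_tool(commands=[{"dx":-6,"dy":0.8,"dz":0,"yaw":0},{"dx":-6,"dy":0.8,"dz":0,"yaw":0},{"dx":-6,"dy":0.8,"dz":0,"yaw":0},{"dx":-6,"dy":0.8,"dz":0,"yaw":0},{"dx":-6,"dy":0.8,"dz":0,"yaw":0}])

```text
t: 11.72
eef_pos: [472.7, -160.1, 39.5]
tcp_rot: [3.141, -0.0, 1.441]
ft_force: [2.7, 3.4, 5.8]
opening: 0.097
```

drive_tool(commands=[{"dx":-6,"dy":0.8,"dz":0,"yaw":0},{"dx":-5,"dy":0.7,"dz":0,"yaw":0},{"dx":-3,"dy":0.4,"dz":0,"yaw":0},{"dx":0,"dy":0,"dz":0,"yaw":0},{"dx":0,"dy":0,"dz":0,"yaw":0}])

```text
t: 12.13
eef_pos: [458.3, -158.1, 39.5]
tcp_rot: [-3.14, -0.0, 1.441]
ft_force: [-2.1, 2.7, 7.7]
opening: 0.099
```

drive_tool(commands=[{"dx":0,"dy":0,"dz":0,"yaw":0},{"dx":0,"dy":0,"dz":0,"yaw":0},{"dx":0,"dy":0,"dz":0,"yaw":0},{"dx":0,"dy":0,"dz":0,"yaw":0},{"dx":0,"dy":0,"dz":0,"yaw":0}], grip=0.4)

```text
t: 12.55
eef_pos: [459.2, -158.4, 39.2]
tcp_rot: [-3.141, -0.0, 1.441]
ft_force: [0.2, -0.6, -0.5]
opening: 0.374
```

Run:
```python
from h import *
a=save("scene","s6.png");s=env.state();print(s["t"],s["eef_pos"],s["opening"],s["ft_force"])
cv2.imwrite('pics/z6.png',cv2.resize(a[170:370,80:280],(600,600),interpolation=2)[:,:,::-1])
```

```text
12.6 [ 459.2953402  -158.45854195   39.24642591] 0.3870013325730041 [ 0.77702852 -0.23714528  0.22146322]
```

View pics/z6.png

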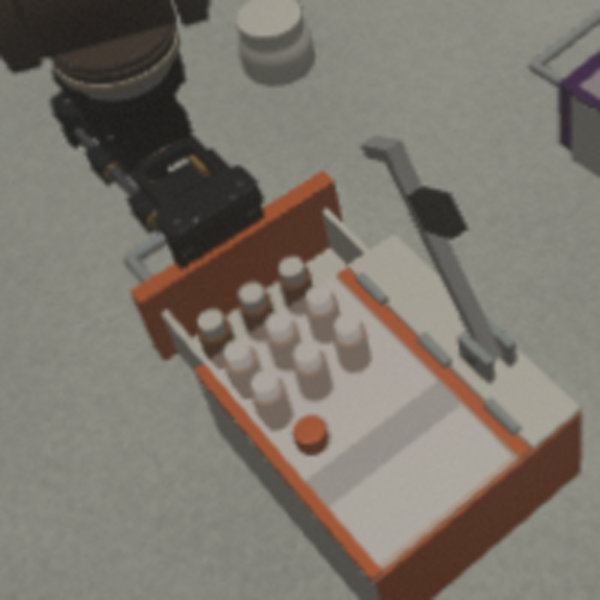

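The drawer is open, with its front at zoom (240,260), and the stay is still up. I'll retreat upward and check.

drive_tool(commands=[{"dx":0,"dy":0,"dz":10,"yaw":0},{"dx":0,"dy":0,"dz":20,"yaw":0},{"dx":0,"dy":0,"dz":30,"yaw":0},{"dx":0,"dy":0,"dz":35,"yaw":0},{"dx":0,"dy":0,"dz":35,"yaw":0}])

```text
t: 13.02
eef_pos: [458.9, -158.2, 171.3]
tcp_rot: [-3.141, -0.0, 1.441]
ft_force: [0.5, -1.2, -0.1]
opening: 0.396
```

drive_tool(commands=[{"dx":0,"dy":-20,"dz":30,"yaw":0},{"dx":0,"dy":-30,"dz":20,"yaw":0},{"dx":0,"dy":-30,"dz":0,"yaw":0},{"dx":0,"dy":-20,"dz":0,"yaw":0},{"dx":0,"dy":0,"dz":0,"yaw":0}])

```text
t: 13.43
eef_pos: [459.4, -261.4, 220.4]
tcp_rot: [3.14, 0.001, 1.439]
ft_force: [-0.8, -0.5, -0.0]
opening: 0.402
```

drive_tool(commands=[{"dx":0,"dy":-30,"dz":0,"yaw":0},{"dx":0,"dy":-30,"dz":0,"yaw":0},{"dx":0,"dy":-30,"dz":0,"yaw":0},{"dx":0,"dy":-20,"dz":0,"yaw":0},{"dx":0,"dy":0,"dz":0,"yaw":0}])

```text
t: 13.85
eef_pos: [459.2, -370.9, 219.4]
tcp_rot: [3.142, 0.0, 1.439]
ft_force: [0.7, -0.0, 0.3]
opening: 0.395
```

Run:
```python
from h import *
a=save("scene","s7.png");b=save("top","t7.png");s=env.state();print(s["t"],s["eef_pos"],s["ft_force"])
for q in ["orange_tab","orange_handle","amber_bottle"]:
    px=[env.place_of(q,n) for n in("scene","top")]
    print(q,[[(np.round(x["pixel"],1).tolist(),round(x["conf"],2)) for x in r[:2]] for r in px])
    if all(px): print(tri(px[0][0]["pixel"],px[1][0]["pixel"]))
for th in(45,55,62,70,80):
    f=np.radians(13.8+th);l=-113.3*np.cos(f);print(th,[proj(n,[733+.9915*l,-108.3-.13*l,100+113.3*np.sin(f)]).round(1).tolist() for n in("scene","top")])
```

```text
13.95 [ 459.1307929  -367.90307951  219.28092326] [ 0.17921635  0.05848218 -0.16727727]
orange_tab [[([216.8, 321.2], 0.66), ([225.0, 241.7], 0.65)], [([369.1, 163.2], 0.6)]]
(array([ 725.58887425, -148.65248025,   16.12761177]), np.float64(51.04240246640863))
orange_handle [[([142.5, 247.8], 0.72)], [([388.1, 268.8], 0.55)]]
(array([ 453.04060835, -154.86049821,   42.58439041]), np.float64(8.237238669229534))
amber_bottle [[([300.8, 156.7], 0.58)], [([180.4, 252.8], 0.86)]]
(array([513.95561686, 395.06219153,   2.37442189]), np.float64(6.422831636585773))
45 [[[219.2, 237.2]], [[370.3, 172.1]]]
55 [[[224.7, 239.5]], [[371.4, 164.0]]]
62 [[[229.1, 242.0]], [[372.0, 158.2]]]
70 [[[234.5, 245.8]], [[372.6, 151.5]]]
80 [[[241.6, 251.9]], [[373.2, 143.5]]]
```

View pics/s7.png

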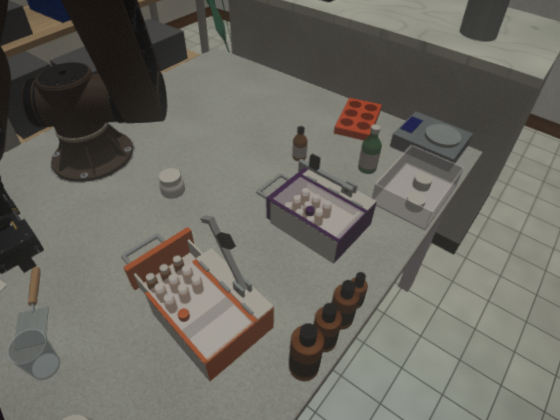

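View pics/t7.png

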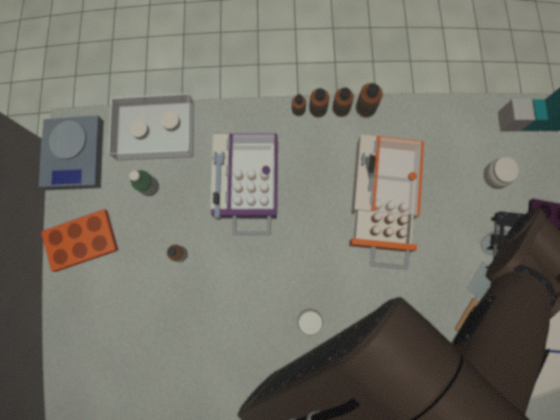

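The drawer is open: the handle moved from x ≈ 530 to ≈ 455 mm. The stay stands at about 56–62°, the purple chest and amber bottle look unchanged, and the gripper is clear with near-zero force. Handing in.

```bash
python3 -c "
from cell import env
print(env.job_done())"
```

```text
the job is handed in; nothing more can be done
None
```

The job is handed in, at about 14 s of the 48 s allowed. I pinched the orange stay's black tab, swung it up along its arc and let go. Then I gripped the steel handle, pulled the drawer about 72 mm open, let go and backed the arm clear.

**Last checks, from the pictures and arm readings (no verdict was given):**
- **Stay:** it stands by itself at about 56–62°. The tab pixels give about 56°, and the arm's position at release gives about 62°. Both are past the 45° needed.
- **Drawer:** open about 72 mm by the arm's travel. The networks put the handle's shift at about 75 mm.
- **Purple chest:** flat and shut as before, judged by eye in both views.
- **Amber bottle:** upright. The two network readings differ by about 7 mm, within their own error, and the arm never went near it.
- **Contact:** wrist force was near zero after the retreat.

**Disagreements:**
- In the last scene picture the network's top hit for the tab was false, at (217, 321) on the chest. I used its second hit, at (225, 242), which matches the picture.
- My first chest fit came out a few mm low, and it took the handle as centred. The handle is actually about 20 mm to the chest's right. I corrected that before gripping it.

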